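# Slide the heavy press block off the deck into its bin

## Task

The square steel press block on the raised deck is too heavy to lift; it belongs in the undivided grey bin, one of the two bins behind the deck. Slide it sideways along the deck until it is in line with that bin, then push it on under the low narrow shelf until it tips over the deck's far edge and comes to rest inside the bin. Keep it down on the deck while you slide it.

Things in the scene. Friction and masses are not known exactly. Their poses are not given: they have to be found in the camera images.
- stand: fixed raised deck, a bare aluminium plate. Origin on the bench (z = 0) right below the middle of the deck's far edge; x points level across the deck to the far edge and the bins (away from the robot), y left, z up. Deck top 85 mm above the bench, x = -215 mm (near edge) to 0 (far edge), y = -140 to +140 mm, no lip on any edge. Shelf posts 22 x 10 mm on it at x = -60, y = -131 and +131
- shelf_edge (a point): middle of the near lower edge of the narrow shelf fixed above the deck: 85 mm before the far edge, 180 mm above the deck, axes as the stand's. It reaches 50 mm on from here in x, 140 mm to each side, 12 mm thick, things up to 75 mm high on it. The block's rear face must go 40 to 60 mm in past this edge: let the fingers slant forward 30 to 45 degrees, hand staying on the near side
- bin: the bin to use: fixed, open, undivided, grey, black mat inside, on the bench 10 mm beyond the deck's far edge, square to the stand, 156 mm long (x, as the stand's x), 134 mm wide (y), 70 mm high, walls 5 mm, inner floor 7 mm above the bench. Origin: centre of its underside, 69 mm left or right of the stand's middle line (this changes), give or take 4 mm
- divided_bin: the other grey bin beside it, same size, split by inner walls into six small compartments with check weights in some; not for the block. Fixed. Origin: centre of its underside. (A fixed crate of orange tubes stands close on the left of bins and deck: keep the hand clear of it)
- block: the square block to tip into the bin: dark steel, 88 x 88 mm, 44 mm high, one large and four small round holes in its top; about 1.5 kg, sliding takes 5 to 14 N. Origin: its centre, 22 mm above the deck at the start; x and y along its sides, z up. It starts on the near part of the deck, near its middle, clear of the shelf, turned up to 0.2 rad from the stand

How it is judged (in metres and radians):
On the way:
1. the block, still flat on the deck, is in line with the bin (centre within 18 mm of the bin's centre line) (y of block in the frame of bin between -0.018 and 0.018 m and height (world z) of block above 0.1 m and angle between block's own z axis and vertical below 0.15 rad and x of block in the frame of stand below 0 m), for 0.2 s.
At the end, for the whole second after the job is handed in: the block is at rest inside the undivided bin, its centre between the bin's walls and below the rim (less than 70 mm above the bench), no longer leaning on the deck (x of block in the frame of bin between -0.073 and 0.073 m and y of block in the frame of bin between -0.062 and 0.062 m and height (world z) of block below 0.07 m and linear speed of block below 0.02 m/s and contact force between block and stand below 0.3 N); the robot touches nothing.
It fails at once if the block is lifted more than 25 mm off the deck (height (world z) of block above 0.132 m).
It also fails if it takes over 64 s, if anything falls off the work surface, if the arm or the gripper's body presses on something with over 40 N, if the wrist force passes 120 N, or if a joint passes its speed limit or range.

## Robot

A 6-joint arm with a two-finger parallel gripper is mounted at the origin on a cart in front of the work surface, level with it; the furniture and walls round the work are solid. World frame = base frame: x ahead of the robot, y to its left, z up, the work surface at z = 0. Lengths are in mm, angles in rad, forces in N, time in s.
With the tool pointing down it reaches from about 275 to 1000 mm from the base axis. Payload 8.4 kg.
Tool frame: the origin (TCP) lies at the very end of the fingers, on their centre line; the grasp point (between the pads) lies r.hold_point_z behind it (r.hold_point_z is the distance from the TCP to the grasp point, in mm); x points along the fingers, z is the direction in which the jaws open and shut, and the axes are right-handed (so a half turn about x gives the same grasp; the last joint's range is limited). The gripper opens to 85 mm and grips with 20 to 120 N. Pads are 22 mm wide; open, the fingers measure 114 mm over their backs; the gripper's body (76 mm by 85 mm) begins 54 mm behind the grasp point. The pads swing forward as they close: fully open they stand 13 mm farther back than shut.
Start: joints at [-1.266, 0.353, 1.633, -0, 1.155, -0.002], TCP at [188.755, -595.818, 231.281] pointing down, gripper open.
Joint ranges: [-2.63, 2.63], [-0.92, 2.1], [0.06, 2.66], [-1.3, 4.44], [0, 2.69], [-3.02, 3.02]. Speed limits (rad/s): [2.22, 2.22, 2.79, 3.14, 3.14, 3.14].

## Interface

Orientations are given as [roll, pitch, yaw] about the fixed x, y, z axes, in that order (R = Rz(yaw) Ry(pitch) Rx(roll)).
In Python, from rig import r gives the robot as it stands.
- The arm moves only by the tool jog_arm, never from a script. Its argument "series" is a list of rows, each a list of 7 numbers: the turn, a rotation vector about the tool's x, y, z in degrees, then the shift along the tool's x, y, z in cm, then the opening, from 0 (shut) to 1 (fully open). In form: [[wx, wy, wz, tx, ty, tz, fingers], ...]. A call has 1 to 20 rows; each row shifts and turns the commanded pose from where the row before left it, along the tool's axes as they then stand; what a row does not reach is not made up. A row lasts 1/10 s, in which the tool goes at most 50 mm and 8.59 degrees, less where a joint would pass 70% of its speed; a pose out of reach is approached as far as the arm can. A call with a gripper value outside its range is refused whole. The fingers move at their own pace and stop on an object; "force" is the grip in N (left out, the last holds). Time passes only in rows, so rows that do not move let the fingers close. It gives the time, the measured TCP pose, the force and the opening at its end, in the units of the state.
- r.sense(): the state, without advancing time (a new reading comes with each control period).
- r.grab_frame(name): name is "side" or "top"; returns (picture, depth): 400x640x3 uint8, red, green, blue; 400x640 float32, mm along the optical axis (not along the pixel's ray), 0 where there is no reading.
- r.get_calibration(name): a dict with "mtx" (3x3 intrinsics, pixels), "position" and "rotation" of the camera in the world. Camera axes: x right, y down, z forward; pixel columns grow to the right and rows downward; lengths in mm; the calibration is good to about 2 mm. A picture is of the moment at which its call begins. get_calibration takes no time and is no camera call.
- r.sign_off(): hands the job in, once; it reports no verdict.
The state is a dict: "clock": time; "qpos": joint angles; "qvel": joint speeds; "joint_efforts": joint torques, N m; "eef_pos": TCP position; "tcp_rot": TCP orientation; "contact_force": force on the tool from outside, world axes, zero at the start; "wrist_torque": the same for the moment, N m; "opening": opening from 0.0 (shut) to 1.0 (fully open).
Only numpy, scipy, OpenCV 4.12 (cv2) and the standard library are available. Lean on these libraries where they do the work, as an engineer would, in place of code of your own. Each camera call takes 0.05 s, during which the arm holds its last target.

## Working session

There is one attempt and no reset: what is moved stays moved. The work goes in short steps, Python scripts to look and compute and a tool call to move; the robot and the scene stay as the last step left them, time stands still between calls to the robot, and variables do not carry over. Pictures are saved under pics/ and viewed, and the job is handed in when it is done.

Besides the shell and the picture viewer there is one more tool, called after ">>>" as name([rows], argument=value, ...), one row to a line, values as JSON. jog_arm: Moves the arm, as the interface text tells. Its arguments: {"type":"object","properties":{"series":{"type":"array"},"force":{"type":"number"}},"required":["series"]}

```bash
mkdir -p pics; ls; python3 - <<'E'
from rig import r
import cv2,numpy as np
print(r.sense()); print(r.hold_point_z)
for n in("top","side"):
    p,d=r.grab_frame(n); c=r.get_calibration(n); print(n,c)
    cv2.imwrite(f"pics/{n}0.png",p[:,:,::-1]); np.save(f"pics/{n}0.npy",d)
E
```

```text
pics
{'clock': 0.0, 'qpos': array([-1.26639520e+00,  3.53697000e-01,  1.63413017e+00, -2.62647552e-06,
        1.15522957e+00, -2.39013583e-03]), 'qvel': array([-0.00048214, -0.00019898,  0.00071499, -0.00129779,  0.00116656,
       -0.00118068]), 'joint_efforts': array([-6.84583320e-04, -6.05260348e+01, -3.42070949e+01, -4.70024600e-05,
        9.19270824e-03, -1.44426231e-06]), 'eef_pos': array([ 188.6099112 , -595.35091446,  230.53288125]), 'tcp_rot': array([3.1408427 , 1.56933224, 1.8768387 ]), 'contact_force': array([-0.00814239, -0.21063113, -0.56040646]), 'wrist_torque': array([-0.03285459, -0.00294478, -0.01868572]), 'opening': 1.0049024485291385}
18.700000000000003
top {'mtx': array([[384.30941123,   0.        , 310.33313101],
       [  0.        , 384.30941123, 198.89141363],
       [  0.        ,   0.        ,   1.        ]]), 'position': array([ 377.30991747, -392.97398732,  985.35122662]), 'rotation': array([-2.95005468,  0.03494597, -1.5818499 ])}
side {'mtx': array([[502.73590344,   0.        , 320.69290343],
       [  0.        , 502.73590344, 192.52680343],
       [  0.        ,   0.        ,   1.        ]]), 'position': array([  624.58929022, -1315.2608988 ,   662.84472828]), 'rotation': array([-2.03306775e+00,  1.33568989e-03,  9.23713733e-02])}
```

View pics/top0.png

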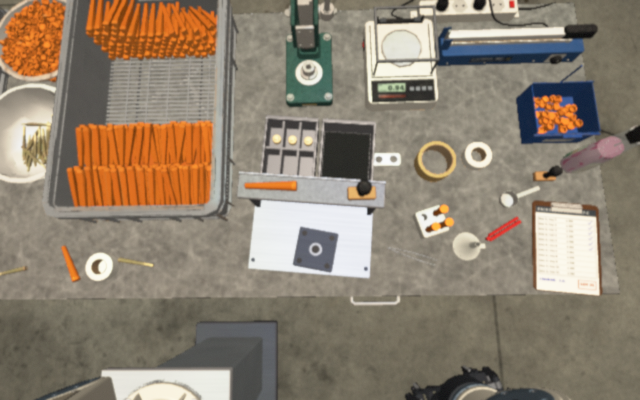

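View pics/side0.png

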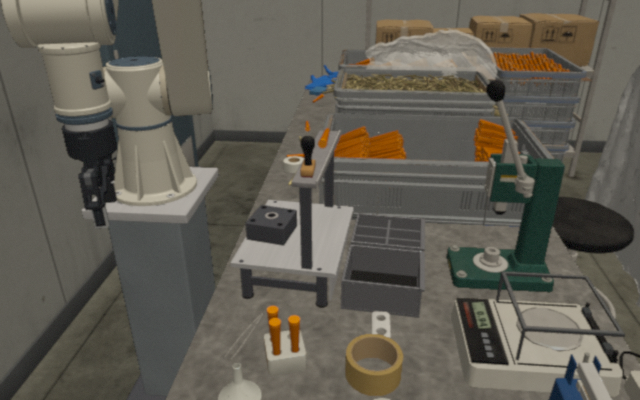

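The top view shows the deck at about (250-372, 200-275), the block at (315, 248), the undivided bin on the right at (348, 150) and the divided bin on the left at (290, 150). The side view agrees. Next I measure.

```bash
cat > h.py <<'E'
import numpy as np, cv2
from scipy.spatial.transform import Rotation as R
def cloud(r,n,d):
    c=r.get_calibration(n); K=c["mtx"]; v,u=np.mgrid[:d.shape[0],:d.shape[1]]
    P=np.stack([(u-K[0,2])/K[0,0]*d,(v-K[1,2])/K[1,1]*d,d],-1)
    return P@R.from_euler('xyz',c["rotation"]).as_matrix().T+c["position"]
def rect(mask,P,name=""):
    n,l,s,_=cv2.connectedComponentsWithStats(mask.astype(np.uint8))
    i=1+np.argmax(s[1:,4]); m=l==i
    q=P[m]; rc=cv2.minAreaRect(q[:,:2].astype(np.float32))
    print(name,"n",m.sum(),"z",np.median(q[:,2]),"c",np.round(rc[0],1),"size",np.round(rc[1],1),"ang",round(rc[2],2), "corners",np.round(cv2.boxPoints(rc),0).tolist())
    return m,rc
E
python3 - <<'E'
from rig import r
from h import *
for n,roi in(("top",(195,290,230,390)),("side",(180,320,230,440))):
    d=np.load(f"pics/{n}0.npy"); P=cloud(r,n,d); z=P[...,2]
    M=np.zeros(d.shape,bool); M[roi[0]:roi[1],roi[2]:roi[3]]=1
    rect(M&(abs(z-85)<8),P,n+" deck")
    rect(M&(abs(z-129)<8),P,n+" block")
    M[100:290,230:440]=1
    if n=="top":
        a=M&(abs(z-7)<5); a[:,:322]=0; a[:120]=0;a[185:]=0; a[:,378:]=0; rect(a,P,"floor")
        b=M&(abs(z-70)<6); b[185:]=0; b[:115]=0; q=P[b]; print("rims",np.percentile(q,[1,50,99],axis=0).round(1))
        s=M&(abs(z-277)<8); rect(s,P,"shelf top")
    else:
        a=M&(abs(z-70)<6); a[:,:342]=0; rect(a,P,"rims")
E
```

```text
top deck n 6609 z 85.12649205125638 c [ 461.5 -363.5] size [280.2 162.7] ang 84.81 corners [[368.0, -496.0], [530.0, -510.0], [555.0, -231.0], [393.0, -217.0]]
top block n 1570 z 129.02094128972755 c [ 431.9 -374.6] size [88.1 88. ] ang 78.48 corners [[380.0, -409.0], [466.0, -427.0], [484.0, -340.0], [398.0, -323.0]]
floor n 2193 z 7.63791161077404 c [ 686. -456.] size [124.3 129.2] ang 84.85 corners [[616.0, -512.0], [745.0, -524.0], [756.0, -400.0], [627.0, -388.0]]
rims [[ 612.4 -526.4   64.4]
 [ 744.7 -382.5   70.1]
 [ 773.6 -241.5   74.2]]
shelf top n 3109 z 277.3201832173846 c [ 534.2 -370.3] size [279.5  50.9] ang 84.85 corners [[496.0, -507.0], [547.0, -512.0], [572.0, -233.0], [521.0, -229.0]]
side deck n 4724 z 86.91332630166477 c [ 483. -364.] size [288.5 215. ] ang 84.9 corners [[363.0, -498.0], [577.0, -517.0], [603.0, -230.0], [389.0, -211.0]]
side block n 980 z 130.76482350535235 c [ 428.1 -375. ] size [91.5 88.6] ang 78.49 corners [[376.0, -411.0], [462.0, -429.0], [481.0, -339.0], [394.0, -321.0]]
rims n 1709 z 70.85253568928817 c [ 680.6 -383.1] size [284.  160.3] ang 84.9 corners [[588.0, -517.0], [748.0, -532.0], [773.0, -249.0], [613.0, -235.0]]
```

```bash
cat >> h.py <<'E'
S=np.array([594.3,-375.8,0]); Y=np.radians(-5.17)
Rs=R.from_euler('z',Y).as_matrix()
def cur(r):
    s=r.sense(); return s,s["eef_pos"],R.from_euler('xyz',s["tcp_rot"])
def instand(p): return Rs.T@(np.asarray(p)-S)
def ori(a,zs):  # slant a deg forward, tool z (stand frame, horizontal)
    a=np.radians(a); zs=np.array(zs,float)
    x=np.array([np.sin(a),0,-np.cos(a)])
    y=np.cross(zs,x); return R.from_matrix(Rs@np.stack([x,y,zs],1))
def go(r,p_st,Rt):
    s,p,Rc=cur(r); rv=(Rc.inv()*Rt).as_rotvec(degrees=True)
    dw=S+Rs@np.array(p_st)-p
    print("t",s["clock"],"stand",instand(p).round(1),"rotvec",rv.round(2),"shift cm after turn",(Rt.inv().apply(dw)/10).round(2),"before turn",(Rc.inv().apply(dw)/10).round(2),"F",s["contact_force"].round(1),"op",round(s["opening"],2),"q",s["qpos"].round(2))
E
python3 - <<'E'
from rig import r
from h import *
s,p,Rc=cur(r); print(Rs.T@Rc.as_matrix())
for z in ([1,0,0],[-1,0,0]): go(r,[-162,70,180],ori(0,z))
for z in ([0,1,0],[0,-1,0]): go(r,[-230,-72,180],ori(40,z))
E
```

```text
[[-4.59516703e-04  9.22244562e-01  3.86606721e-01]
 [ 1.21006555e-03  3.86606992e-01 -9.22243769e-01]
 [-9.99999162e-01  4.40330605e-05 -1.29362875e-03]]
t 0.1 stand [-384.3 -255.3  230.6] rotvec [-6.726e+01 -6.000e-02 -5.000e-02] shift cm after turn [ 5.06 32.53 22.23] before turn [  5.09  33.07 -21.4 ] F [0.2 0.1 0.1] op 1.0 q [-1.27  0.35  1.63  0.    1.16 -0.  ]
t 0.1 stand [-384.3 -255.3  230.6] rotvec [ 1.1274e+02 -5.0000e-02  7.0000e-02] shift cm after turn [  5.06 -32.53 -22.23] before turn [  5.09  33.07 -21.4 ] F [0.2 0.1 0.1] op 1.0 q [-1.27  0.35  1.63  0.    1.16 -0.  ]
t 0.1 stand [-384.3 -255.3  230.6] rotvec [-148.74  -54.15  -10.99] shift cm after turn [13.79 -8.56 18.33] before turn [  5.08  21.31 -10.93] F [0.2 0.1 0.1] op 1.0 q [-1.27  0.35  1.63  0.    1.16 -0.  ]
t 0.1 stand [-384.3 -255.3  230.6] rotvec [21.78 -8.01 39.48] shift cm after turn [ 13.79   8.56 -18.33] before turn [  5.08  21.31 -10.93] F [0.2 0.1 0.1] op 1.0 q [-1.27  0.35  1.63  0.    1.16 -0.  ]
```

>>> jog_arm([
  [-7,0,0,0,0,0,0.6],
  [-7,0,0,0,0,0,0.6],
  [-7,0,0,0,0,0,0.6],
  [-7,0,0,0,0,0,0.6],
  [-7,0,0,0,0,0,0.6],
  [-7,0,0,0,0,0,0.6],
  [-7,0,0,0,0,0,0.6],
  [-7,0,0,0,0,0,0.6],
  [-7,0,0,0,0,0,0.6],
  [-4.3,0,0,0,0,0,0.6],
  [0,0,0,0,0,0,0.6],
])

```text
clock: 1.2
eef_pos: [188.7, -595.6, 230.9]
tcp_rot: [1.975, 1.57, 1.886]
contact_force: [-0.2, -0.5, -0.6]
opening: 0.596
```

>>> jog_arm([
  [0,0,0,0,2.7,1.85,0.6],
  [0,0,0,0,2.7,1.85,0.6],
  [0,0,0,0,2.7,1.85,0.6],
  [0,0,0,0,2.7,1.85,0.6],
  [0,0,0,0,2.7,1.85,0.6],
  [0,0,0,0,2.7,1.85,0.6],
  [0,0,0,0,2.7,1.85,0.6],
  [0,0,0,0,2.7,1.85,0.6],
  [0,0,0,0,2.7,1.85,0.6],
  [0,0,0,0,2.7,1.85,0.6],
  [0,0,0,0,2.7,1.85,0.6],
  [0,0,0,0,2.7,1.85,0.6],
  [0,0,0,0,0,0,0.6],
  [0,0,0,0,0,0,0.6],
])

```text
clock: 2.6
eef_pos: [438.9, -292.5, 231.2]
tcp_rot: [-2.89, 1.57, -2.98]
contact_force: [0.5, 0.1, 0.0]
opening: 0.602
```

```bash
python3 - <<'E'
from rig import r
from h import *
go(r,[-162,70,97],ori(0,[1,0,0]))
E
```

```text
t 2.6 stand [-162.2   69.   231.2] rotvec [ 0.05 -0.02  0.01] shift cm after turn [13.42  0.1   0.02] before turn [13.42  0.11  0.03] F [0.5 0.1 0. ] op 0.6 q [-0.59  0.2   1.84 -0.    1.1  -0.5 ]
```

>>> jog_arm([
  [0,0,0,2.2,0,0,0.6],
  [0,0,0,2.2,0,0,0.6],
  [0,0,0,2.2,0,0,0.6],
  [0,0,0,2.2,0,0,0.6],
  [0,0,0,2,0,0,0.6],
  [0,0,0,1.6,0,0,0.6],
  [0,0,0,1,0,0,0.6],
  [0,0,0,0,0,0,0.6],
  [0,0,0,0,0,0,0.6],
])

```text
clock: 3.5
eef_pos: [438.7, -293.5, 97.6]
tcp_rot: [-0.766, 1.571, -0.856]
contact_force: [0.5, -0.4, 0.1]
opening: 0.605
```

```bash
python3 - <<'E'
from rig import r
from h import *
go(r,[-162,-17,97],ori(0,[1,0,0]))
for n in("top","side"):
    p,d=r.grab_frame(n); cv2.imwrite(f"pics/{n}1.png",cv2.resize(p[90:310,200:440] if n=="top" else p[100:320,200:440],None,fx=2.5,fy=2.5)[:,:,::-1])
E
```

```text
t 3.5 stand [-162.4   68.    97.6] rotvec [-0.01  0.01  0.01] shift cm after turn [ 0.06 -8.5   0.04] before turn [ 0.06 -8.5   0.04] F [ 0.5 -0.4  0.1] op 0.6 q [-0.59  0.38  1.95 -0.    0.81 -0.5 ]
```

View pics/side1.png

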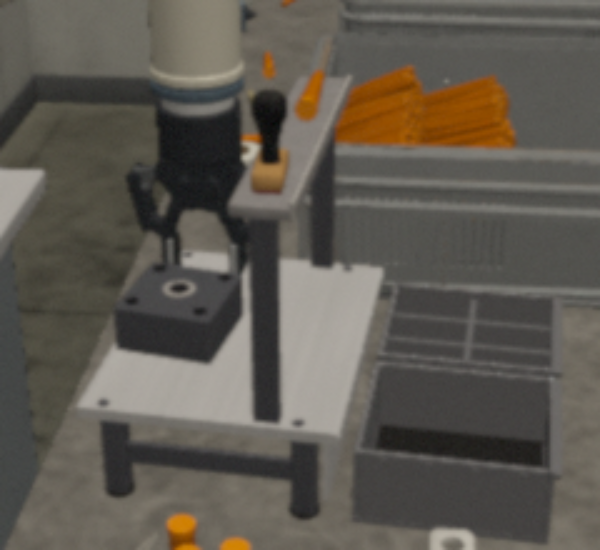

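The fingers stand behind the block's left face (crop 160-245, 250), clear of the shelf and posts. I push to the right.

>>> jog_arm([
  [0,0,0,0,-0.7,0,0.6],
  [0,0,0,0,-0.7,0,0.6],
  [0,0,0,0,-0.5,0,0.6],
  [0,0,0,0,-0.5,0,0.6],
  [0,0,0,0,-0.5,0,0.6],
  [0,0,0,0,-0.4,0,0.6],
  [0,0,0,0,-0.4,0,0.6],
  [0,0,0,0,-0.4,0,0.6],
  [0,0,0,0,-0.4,0,0.6],
  [0,0,0,0,-0.4,0,0.6],
  [0,0,0,0,-0.4,0,0.6],
  [0,0,0,0,-0.4,0,0.6],
  [0,0,0,0,-0.4,0,0.6],
  [0,0,0,0,-0.4,0,0.6],
  [0,0,0,0,-0.4,0,0.6],
  [0,0,0,0,-0.4,0,0.6],
  [0,0,0,0,-0.3,0,0.6],
  [0,0,0,0,-0.2,0,0.6],
  [0,0,0,0,0,0,0.6],
])

```text
clock: 5.5
eef_pos: [431.2, -369.7, 96.8]
tcp_rot: [2.174, 1.568, 2.084]
contact_force: [0.6, 4.6, 1.2]
opening: 0.6
```

```bash
cat >> h.py <<'E'
def block(r,n="side",save=None,crop=(100,320,200,440),zt=129):
    p,d=r.grab_frame(n); P=cloud(r,n,d); z=P[...,2]
    Q=(P-S)@Rs
    if n=="side": z=z-1.8; Q=Q+np.array([2.,0,0])
    m=(abs(z-zt)<7)&(Q[...,0]>-230)&(Q[...,0]<60)&(abs(Q[...,1])<135)&(p.max(-1)<110)
    if m.sum()>50: rect(m,Q,n+" block(stand)")
    if save:
        a,b,c,e=crop; cv2.imwrite(save,cv2.resize(p[a:b,c:e],None,fx=2.5,fy=2.5)[:,:,::-1])
E
python3 - <<'E'
from rig import r
from h import *
block(r,"side","pics/s2.png")
block(r,"top","pics/t2.png",(90,310,200,440))
go(r,[-162,-17,97],ori(0,[1,0,0]))
E
```

```text
side block(stand) n 1033 z 130.68159449641973 c [-159.4  -52.3] size [114.6  88.9] ang 89.78 corners [[-204.0, -109.0], [-115.0, -110.0], [-115.0, 5.0], [-204.0, 5.0]]
top block(stand) n 113 z 129.2439945083388 c [-185.8  -98.3] size [20.9 46.8] ang 55.39 corners [[-211.0, -94.0], [-173.0, -120.0], [-161.0, -103.0], [-199.0, -76.0]]
t 5.6 stand [-163.    -8.7   96.8] rotvec [ 0.03 -0.09 -0.12] shift cm after turn [-0.02 -0.83  0.1 ] before turn [-0.02 -0.83  0.1 ] F [0.1 4.1 0.3] op 0.6 q [-0.71  0.43  1.86  0.    0.85 -0.62]
```

View pics/s2.png

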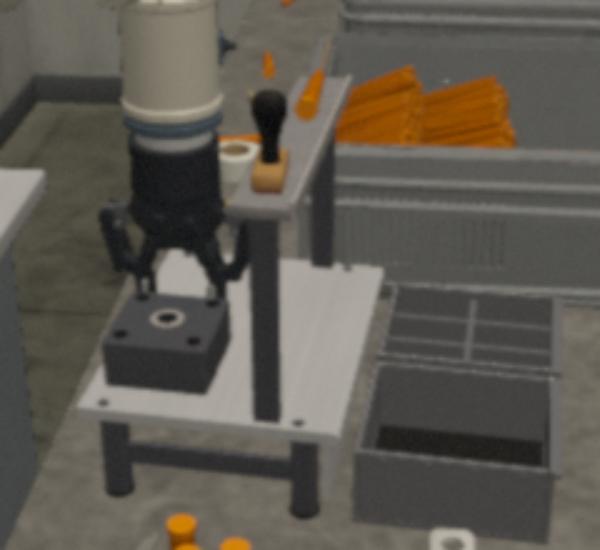

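The block is squared up, with its centre at y ≈ -64. I push about 8 mm more.

>>> jog_arm([
  [0,0,0,0,-0.3,0,0.6],
  [0,0,0,0,-0.3,0,0.6],
  [0,0,0,0,-0.2,0,0.6],
  [0,0,0,0,0,0,0.6],
  [0,0,0,0,0.5,0,0.6],
  [0,0,0,0,1.5,0,0.6],
  [0,0,0,0,2,0,0.6],
  [0,0,0,-2,2,0,0.6],
  [0,0,0,-4,0,0,0.6],
  [0,0,0,-4,0,0,0.6],
  [0,0,0,-2,0,0,0.6],
  [0,0,0,0,0,0,0.6],
])

```text
clock: 6.8
eef_pos: [438.1, -318.5, 220.6]
tcp_rot: [-0.529, 1.565, -0.617]
contact_force: [0.1, -0.1, 0.1]
opening: 0.599
```

```bash
python3 - <<'E'
from rig import r
from h import *
block(r,"side","pics/s3.png")
block(r,"top","pics/t3.png",(90,310,200,440))
go(r,[-280,-72,200],ori(40,[0,-1,0]))
E
```

```text
side block(stand) n 945 z 130.7712722399972 c [-159.3  -73.2] size [88.5 91.5] ang 1.37 corners [[-205.0, -28.0], [-202.0, -120.0], [-114.0, -118.0], [-116.0, -26.0]]
top block(stand) n 1191 z 129.12344906680278 c [-159.6  -71.6] size [82.1 81.7] ang 89.98 corners [[-200.0, -113.0], [-119.0, -113.0], [-119.0, -31.0], [-200.0, -31.0]]
t 6.9 stand [-162.5   43.7  217.1] rotvec [ 86.08 -31.31  31.27] shift cm after turn [ -6.24 -10.11  11.57] before turn [  1.71 -11.55 -11.77] F [-0.4  0.6 -0.6] op 0.6 q [-0.63  0.24  1.83  0.    1.07 -0.54]
```

View pics/t3.png

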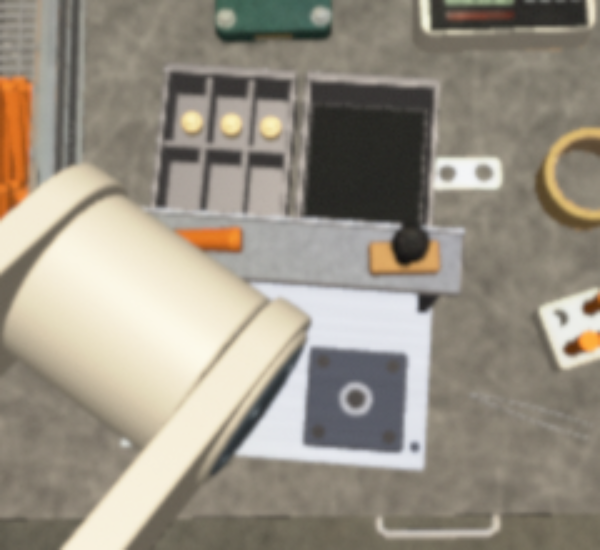

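The block is at (-159.6, -71.6) in the stand frame, square and in line with the bin (crop: block (355, 400), bin (368, 160)). I bring the hand round behind it.

>>> jog_arm([
  [0,0,0,0,-2,-2,0.5],
  [0,0,0,0,-2,-2,0.5],
  [0,0,0,0,-2,-2,0.5],
  [0,0,0,0,-2,-2,0.5],
  [0,0,0,0,-2,-2,0.5],
  [0,0,0,0,-1.55,-1.75,0.5],
  [7.5,0,0,0,0,0,0.5],
  [7.5,0,0,0,0,0,0.5],
  [7.5,0,0,0,0,0,0.5],
  [7.5,0,0,0,0,0,0.5],
  [7.5,0,0,0,0,0,0.5],
  [7.5,0,0,0,0,0,0.5],
  [7.5,0,0,0,0,0,0.5],
  [7.5,0,0,0,0,0,0.5],
  [7.5,0,0,0,0,0,0.5],
  [7.5,0,0,0,0,0,0.5],
  [7.5,0,0,0,0,0,0.5],
  [7.5,0,0,0,0,0,0.5],
])

```text
clock: 8.7
eef_pos: [308.6, -421.9, 215.2]
tcp_rot: [-2.445, 1.567, 2.173]
contact_force: [-0.2, -0.3, -0.1]
opening: 0.499
```

>>> jog_arm([
  [0,0,5,0,0,0,0.5],
  [0,0,5,0,0,0,0.5],
  [0,0,5,0,0,0,0.5],
  [0,0,5,0,0,0,0.5],
  [0,0,5,0,0,0,0.5],
  [0,0,5,0,0,0,0.5],
  [0,0,5,0,0,0,0.5],
  [0,0,5,0,0,0,0.5],
  [0,0,0,0,0,0,0.5],
  [0,0,0,0,0,0,0.5],
])

```text
clock: 9.7
eef_pos: [308.5, -422.6, 215.8]
tcp_rot: [1.576, 0.876, -0.087]
contact_force: [-0.5, 0.5, -0.0]
opening: 0.501
```

```bash
python3 - <<'E'
from rig import r
from h import *
go(r,[-245,-72,99],ori(40,[0,-1,0]))
E
```

```text
t 9.7 stand [-280.4  -72.4  215.8] rotvec [-0.17 -0.13  0.2 ] shift cm after turn [11.22 -4.79 -0.04] before turn [11.24 -4.75  0.  ] F [-0.5  0.5 -0. ] op 0.5 q [-1.36  0.15  2.16  0.95  0.85 -0.35]
```

>>> jog_arm([
  [0,0,0,1.6,-0.68,0,0.5],
  [0,0,0,1.6,-0.68,0,0.5],
  [0,0,0,1.6,-0.68,0,0.5],
  [0,0,0,1.6,-0.68,0,0.5],
  [0,0,0,1.6,-0.68,0,0.5],
  [0,0,0,1.6,-0.68,0,0.5],
  [0,0,0,1.6,-0.68,0,0.5],
  [0,0,0,0,0,0,0.5],
  [0,0,0,0,0,0,0.5],
])

```text
clock: 10.6
eef_pos: [345.2, -426.1, 100.9]
tcp_rot: [1.572, 0.874, -0.087]
contact_force: [-0.2, -0.1, -0.8]
opening: 0.498
```

```bash
python3 - <<'E'
from rig import r
from h import *
block(r,"side","pics/s4.png")
go(r,[-80,-72,99],ori(40,[0,-1,0]))
E
```

```text
side block(stand) n 938 z 130.73479012554878 c [-158.7  -72.4] size [91.8 87.5] ang 89.71 corners [[-203.0, -118.0], [-115.0, -119.0], [-115.0, -27.0], [-202.0, -26.0]]
t 10.65 stand [-243.7  -72.9  101.4] rotvec [ 0.09 -0.07  0.03] shift cm after turn [10.71 12.38 -0.09] before turn [10.7  12.39 -0.06] F [ 0.2  0.1 -0.8] op 0.5 q [-1.27  0.4   2.2   1.26  0.68 -0.7 ]
```

View pics/s4.png

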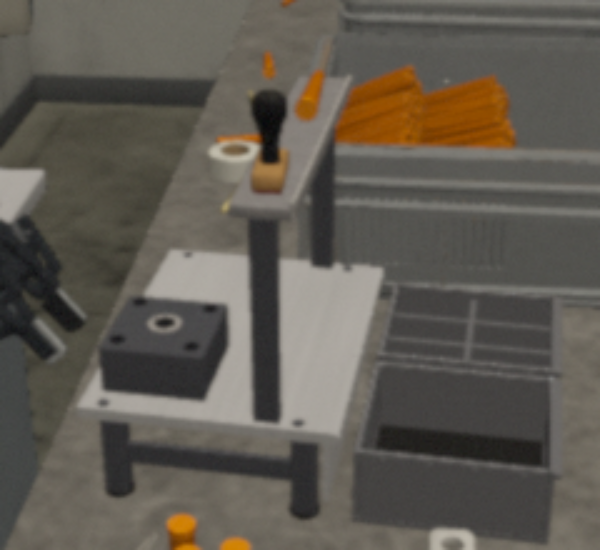

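>>> jog_arm([
  [0,0,0,0.51,0.61,0,0.5],
  [0,0,0,0.51,0.61,0,0.5],
  [0,0,0,0.51,0.61,0,0.5],
  [0,0,0,0.32,0.38,0,0.5],
  [0,0,0,0.32,0.38,0,0.5],
  [0,0,0,0.32,0.38,0,0.5],
  [0,0,0,0.32,0.38,0,0.5],
  [0,0,0,0.39,0.46,0,0.5],
  [0,0,0,0.39,0.46,0,0.5],
  [0,0,0,0.39,0.46,0,0.5],
  [0,0,0,0.39,0.46,0,0.5],
  [0,0,0,0.39,0.46,0,0.5],
  [0,0,0,0.39,0.46,0,0.5],
  [0,0,0,0.39,0.46,0,0.5],
  [0,0,0,0.39,0.46,0,0.5],
  [0,0,0,0,0,0,0.5],
])

```text
clock: 12.25
eef_pos: [436.4, -434.9, 100.7]
tcp_rot: [1.57, 0.873, -0.09]
contact_force: [0.5, 0.3, -0.1]
opening: 0.502
```

```bash
python3 - <<'E'
from rig import r
from h import *
block(r,"side","pics/s5.png")
block(r,"top","pics/t5.png",(90,310,200,440))
go(r,[-70,-72,99],ori(40,[0,-1,0]))
E
```

```text
side block(stand) n 693 z 130.85858378489775 c [-96.8 -81.6] size [104.5  96.1] ang 88.3 corners [[-146.0, -132.0], [-50.0, -135.0], [-47.0, -31.0], [-143.0, -28.0]]
top block(stand) n 196 z 128.85073763037354 c [-131.7  -71.3] size [26.3 80.1] ang 0.56 corners [[-145.0, -31.0], [-145.0, -111.0], [-118.0, -111.0], [-119.0, -31.0]]
t 12.35 stand [-152.1  -72.8  100.6] rotvec [ 0.04 -0.05  0.  ] shift cm after turn [ 5.4   6.19 -0.08] before turn [ 5.4   6.19 -0.07] F [0.4 0.1 0.1] op 0.5 q [-1.09  0.44  2.11  1.32  0.59 -0.58]
```

View pics/s5.png

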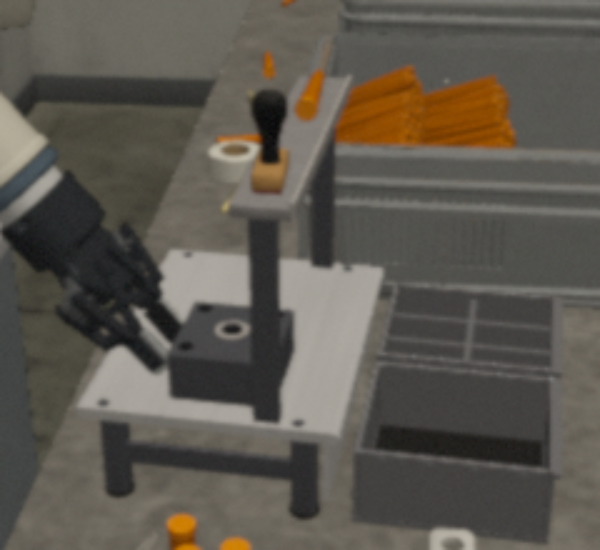

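The block follows squarely: rear face at x ≈ -145, y still about -71. I continue.

>>> jog_arm([
  [0,0,0,0.32,0.38,0,0.5],
  [0,0,0,0.32,0.38,0,0.5],
  [0,0,0,0.39,0.46,0,0.5],
  [0,0,0,0.39,0.46,0,0.5],
  [0,0,0,0.39,0.46,0,0.5],
  [0,0,0,0.39,0.46,0,0.5],
  [0,0,0,0.39,0.46,0,0.5],
  [0,0,0,0.39,0.46,0,0.5],
  [0,0,0,0.39,0.46,0,0.5],
  [0,0,0,0.39,0.46,0,0.5],
  [0,0,0,0.39,0.46,0,0.5],
  [0,0,0,0.39,0.46,0,0.5],
  [0,0,0,0.39,0.46,0,0.5],
  [0,0,0,0,0,0,0.5],
])

```text
clock: 13.75
eef_pos: [512.2, -441.6, 100.3]
tcp_rot: [1.571, 0.873, -0.09]
contact_force: [0.7, -0.0, -0.6]
opening: 0.496
```

```bash
python3 - <<'E'
from rig import r
from h import *
block(r,"side","pics/s6.png")
block(r,"top","pics/t6.png",(90,310,200,440))
go(r,[-40,-72,99],ori(40,[0,-1,0]))
E
```

```text
side block(stand) n 946 z 130.87937787480496 c [-27.4 -80.4] size [ 90.9 108.8] ang 0.2 corners [[-73.0, -26.0], [-73.0, -135.0], [18.0, -135.0], [18.0, -26.0]]
top block(stand) n 150 z 128.74614348416583 c [-64.7 -72.8] size [81.2  8.8] ang 89.45 corners [[-69.0, -113.0], [-61.0, -113.0], [-60.0, -32.0], [-69.0, -32.0]]
t 13.85 stand [-76.  -72.8 100.2] rotvec [ 0.03 -0.05  0.  ] shift cm after turn [ 2.4   2.68 -0.08] before turn [ 2.4   2.68 -0.07] F [-0.2 -0.9 -0. ] op 0.5 q [-0.97  0.49  2.02  1.32  0.54 -0.46]
```

View pics/s6.png

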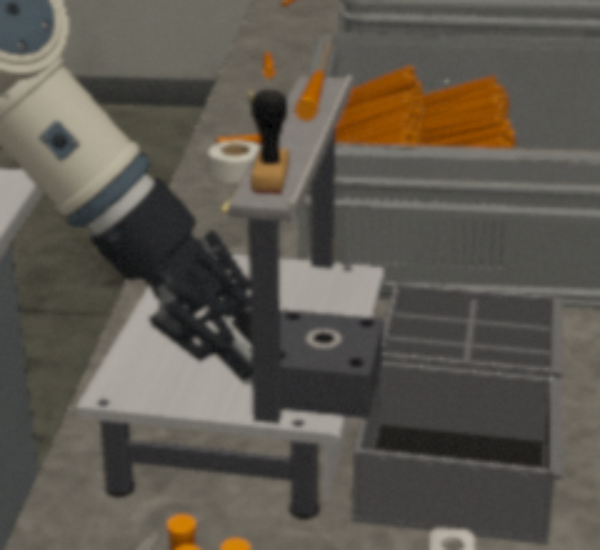

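View pics/t6.png

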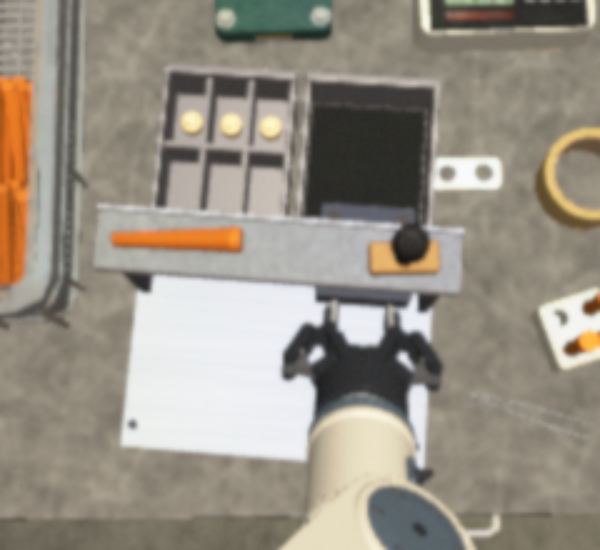

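The block is overhanging the edge, still square. In the top view the open knuckles reach close to the right post (crop (440, 360) against post (428, 300)). I narrow the fingers and shift the hand 8 mm left before the last push.

>>> jog_arm([
  [0,0,0,-0.39,-0.46,0,0.5],
  [0,0,0,0,0,-0.4,0.2],
  [0,0,0,0,0,-0.4,0.2],
  [0,0,0,0,0,0,0.2],
  [0,0,0,0,0,0,0.2],
  [0,0,0,0,0,0,0.2],
])

```text
clock: 14.45
eef_pos: [506.9, -433.1, 100.4]
tcp_rot: [1.571, 0.873, -0.09]
contact_force: [-0.2, 0.7, 0.3]
opening: 0.201
```

```bash
python3 - <<'E'
from rig import r
from h import *
p,d=r.grab_frame("top"); Q=(cloud(r,"top",d)-S)@Rs
dark=(p.max(-1)<90)
m=dark&(Q[...,2]>135)&(Q[...,2]<260)&(Q[...,0]>-220)&(Q[...,0]<-78)&(abs(Q[...,1])<160)
q=Q[m]
for x in range(-180,-78,10):
    k=q[abs(q[:,0]-x)<5]
    if len(k): print(x,k[:,1].min().round(0),k[:,1].max().round(0),k[:,2].max().round(0))
cv2.imwrite("pics/t7.png",cv2.resize(p[180:290,270:400],None,fx=5,fy=5)[:,:,::-1])
go(r,[-40,-64,99],ori(40,[0,-1,0]))
E
```

```text
-180 -97.0 -30.0 247.0
-170 -97.0 -31.0 257.0
-160 -100.0 -26.0 259.0
-150 -127.0 -4.0 249.0
-140 -127.0 -6.0 236.0
-130 -127.0 -5.0 195.0
-120 -119.0 -11.0 182.0
-110 -109.0 -21.0 170.0
-100 -86.0 -42.0 150.0
t 14.5 stand [-81.9 -65.  100.4] rotvec [ 0.05 -0.03 -0.01] shift cm after turn [ 2.8   3.12 -0.1 ] before turn [ 2.8   3.12 -0.1 ] F [-0.2  0.2 -0.8] op 0.2 q [-0.97  0.48  2.04  1.34  0.53 -0.48]
```

View pics/t7.png

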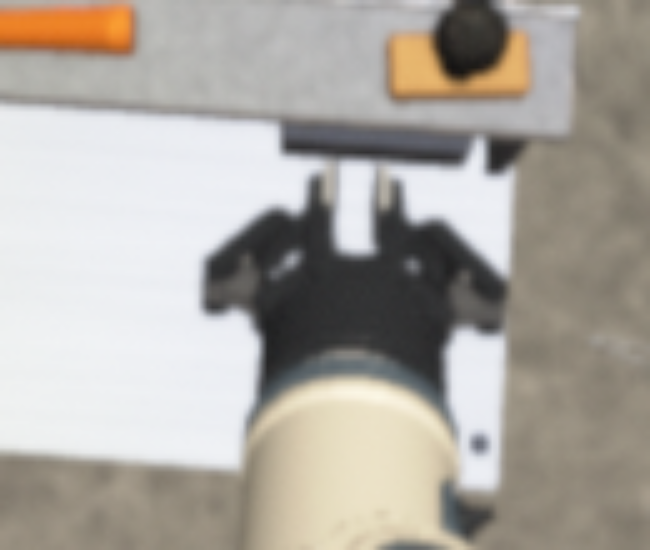

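Clear now: the widest part (y -127) stays behind the post. Final push of about 46 mm.

>>> jog_arm([
  [0,0,0,0.32,0.38,0,0.2],
  [0,0,0,0.39,0.46,0,0.2],
  [0,0,0,0.51,0.61,0,0.2],
  [0,0,0,0.64,0.77,0,0.2],
  [0,0,0,0.71,0.84,0,0.2],
  [0,0,0,0.45,0.54,0,0.2],
  [0,0,0,0,0,0,0.2],
  [0,0,0,0,0,0,0.2],
  [0,0,0,0,0,0,0.2],
])

```text
clock: 15.4
eef_pos: [553.3, -437.0, 100.1]
tcp_rot: [1.571, 0.873, -0.089]
contact_force: [-0.9, -0.1, 0.2]
opening: 0.201
```

```bash
python3 - <<'E'
from rig import r
from h import *
block(r,"side","pics/s8.png")
block(r,"top","pics/t8.png",(90,310,200,440))
go(r,[-30,-64,99],ori(40,[0,-1,0]))
E
```

```text
side block(stand) n 103 z 130.53807771333993 c [-49.1 -66. ] size [21.3 45.3] ang 3.76 corners [[-61.0, -44.0], [-58.0, -89.0], [-37.0, -88.0], [-40.0, -43.0]]
t 15.5 stand [-35.3 -64.8 100.2] rotvec [ 0.02 -0.04  0.02] shift cm after turn [ 0.43  0.33 -0.08] before turn [ 0.43  0.33 -0.08] F [0.5 0.3 0.2] op 0.2 q [-0.9   0.51  1.97  1.32  0.5  -0.39]
```

View pics/s8.png

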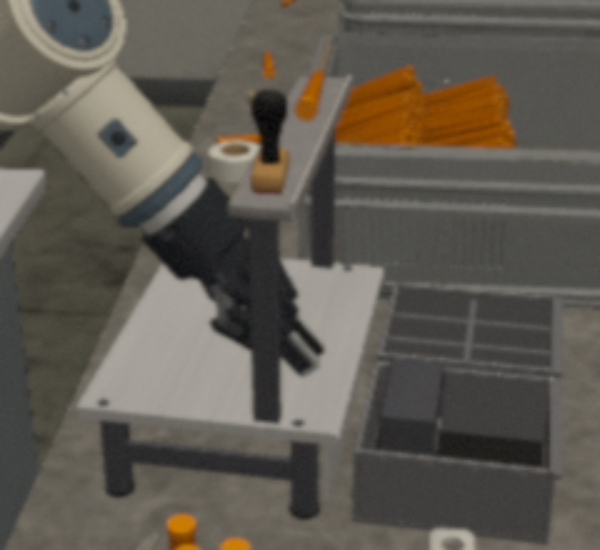

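View pics/t8.png

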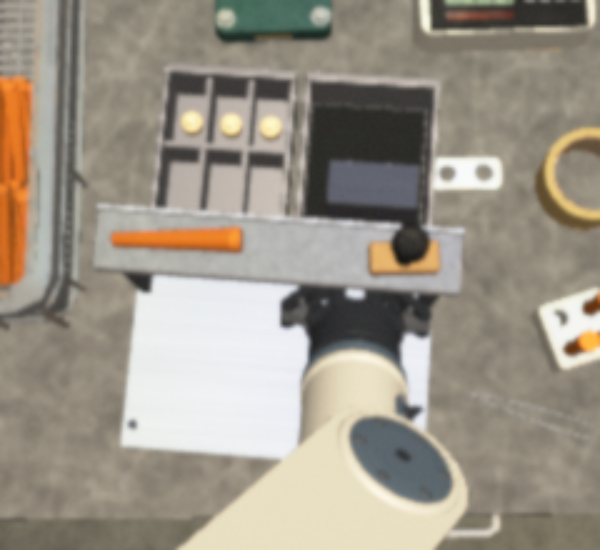

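The block has dropped in and stands on its front face in the bin (top crop (373, 182)). I withdraw the hand, then check whether it touches the deck.

>>> jog_arm([
  [0,0,0,-1.3,-1.53,0,0.2],
  [0,0,0,-1.95,-2.3,0,0.2],
  [0,0,0,-2.6,-3.06,0,0.2],
  [0,0,0,-2.6,-3.06,0,0.2],
  [0,0,0,-2.6,-3.06,0,0.2],
  [0,0,0,-2.6,-3.06,0,0.2],
  [0,0,0,-3,0,0,0.2],
  [0,0,0,-3,0,0,0.2],
  [0,0,0,0,0,0,0.2],
  [0,0,0,0,0,0,0.2],
])

```text
clock: 16.5
eef_pos: [305.0, -415.7, 147.9]
tcp_rot: [1.568, 0.872, -0.093]
contact_force: [-0.3, -0.4, -1.0]
opening: 0.196
```

```bash
python3 - <<'E'
from rig import r
from h import *
for n in("top","side"):
    p,d=r.grab_frame(n); Q=(cloud(r,n,d)-S)@Rs
    if n=="side": Q=Q+np.array([2,0,-1.8])
    m=(Q[...,0]>2)&(Q[...,0]<158)&(Q[...,1]>-132)&(Q[...,1]<-12)&(Q[...,2]>80)&(Q[...,2]<115)
    mm,rc=rect(m,Q,n); q=Q[mm]
    A=np.c_[q[:,:2],np.ones(len(q))]; c=np.linalg.lstsq(A,q[:,2],rcond=None)[0]
    print("slope deg",np.degrees(np.arctan(c[:2])).round(1),"z",q[:,2].min(),q[:,2].max())
    cv2.imwrite(f"pics/{n}9.png",cv2.resize(p[90:310,200:440],None,fx=2.5,fy=2.5)[:,:,::-1])
s=r.sense();print(s["clock"],instand(s["eef_pos"]),s["contact_force"])
E
```

```text
top n 690 z 95.13024105495197 c [ 49.4 -77.4] size [45.3 87.4] ang 0.99 corners [[26.0, -34.0], [27.0, -121.0], [73.0, -121.0], [71.0, -33.0]]
slope deg [ 4.3 -0.3] z 80.49026074072071 100.82385023296729
side n 662 z 94.81151132922987 c [ 48.6 -77.2] size [91.1 44.9] ang 89.91 corners [[26.0, -123.0], [71.0, -123.0], [71.0, -32.0], [26.0, -32.0]]
slope deg [-1.4  3.8] z 80.08632210118454 98.62615806445861
16.6 [-284.04003427  -64.81560619  147.0043161 ] [ 0.49167671  0.56839035 -0.40712941]
```

View pics/side9.png

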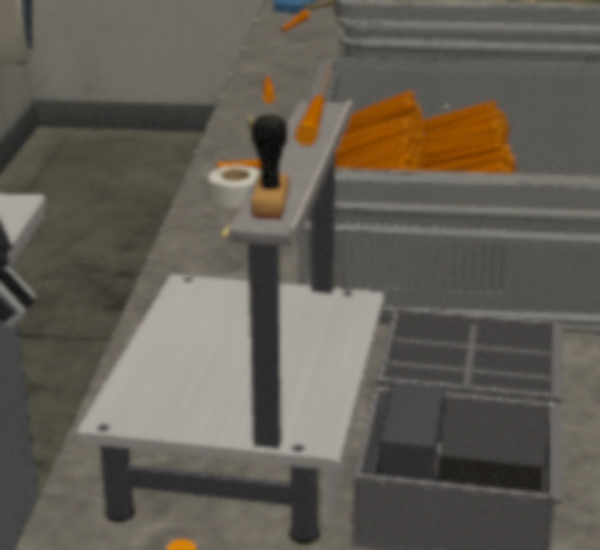

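```bash
python3 - <<'E'
from rig import r
print(r.sense()["qvel"].round(3)); print(r.sign_off())
E
```

```text
[ 0.007  0.011 -0.001 -0.004  0.002  0.004]
the job is handed in; nothing more can be done
None
```

The block is in the undivided grey bin and the job is handed in, at about 16.6 s of the 64 s allowed. `r.sign_off()` gave no verdict, so what follows rests on my own measurements.

**What I did:**
- I slid the block sideways with two spread fingers, which also turned it square to the stand. It ended at y = -72 mm in the stand frame, on the bin's centre line.
- I then pushed it under the shelf with the fingers slanted 40 degrees until it tipped off the far edge. For the last push I narrowed the fingers and moved the hand 8 mm left to clear the right shelf post.

**Last checks (stand frame):**
- **Position:** the block stands on its front face. Its centre is at about x = 49, y = -77 mm, so about -39 and -5 mm from the bin's centre. From its top at 95 mm its centre is about 51 mm above the bench, below the 70 mm limit.
- **Clear of the deck:** its nearest point is about 26 mm beyond the deck edge.
- **At rest:** the two cameras, with pictures taken 0.05 s apart, agreed within about 1 mm. I did not take a separate speed reading.
- **Hand:** withdrawn about 70 mm off the near edge of the deck, with the force reading at about zero.

**Disagreements:** the side camera reads about 2 mm high and gave the block's y size as about 91 mm instead of 88. The slopes fitted to the block's top were scattered (up to about 4 degrees), probably from edge pixels, but the top's median height matches an upright block.

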